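Clamp the glued remote and tighten the ratchet knob to its click

TASK

The long remote in the mesh tray has a split front end that has just been glued. Lay it flat, buttons up, on the bed of the little bench clamp, slide its front end under the pad and gently up against the clamp's column until it is fully home, centred and square. Then turn the ratchet knob clockwise until it slips, give it at least two clicks but no more than four, let go, and leave everything else in the tray where it is.

Things in the scene. Friction and masses are not known exactly. Their poses are not given: they have to be found in the camera images.
- remote_mid (a point): centre of the long remote: 210 long x 46 wide x 20 mm thick, 0.1 to 0.16 kg, dark grey, buttons on its +z face; +x runs along it to the front end, with a small dark infrared window and, 20 mm behind it, the thin pale line of the glued split. Longest of three remotes side by side in the tray (places vary), front ends away from the robot; at least 25 mm is free on either side of it.
- remote_nose (a point): middle of the long remote's front end face (105 mm ahead of point remote_mid, 10 mm above its underside); axes as remote_mid
- tray: stainless steel mesh tray, 275 (x) x 370 (y) mm, rim 40 mm high, walls 3 mm; origin under its centre, inner floor 3 mm above the origin; fixed to the sideboard. It stands on the left.
- clamp: bench clamp with cast base, bolted down. Origin on the sideboard, under the screw's axis; z up, +x from the open throat to the column: the remote goes in along +x. Base 215 (x from -155 to +60) x 90 mm; its flat bed, lined with cork, is 14 mm above the origin and reaches from x = -155 to +28 mm.
- post: column at the back of the clamp, fixed; origin and axes as body clamp. Its flat front face, 36 mm wide, is at x = +28 mm: the remote is home when its front end butts squarely against it, centred on y = 0 (point remote_mid then at x = -77 mm). From its top a fixed arm, 30 mm wide, reaches out to the screw's axis (x = 0): underside 56 mm, top 86 mm above the origin.
- throat (a point): fixed point of the clamp on the screw's axis, 34 mm above its origin: the level of the top of a remote on the bed. A round pad 26 mm across, at the foot of the screw, starts 2 to 7 mm above it and does not turn. Clockwise (from above) tightens: the knob runs at 0.15 N m, then slips at about 0.22 N m, pulsing from tooth to tooth; let go, the screw holds (60 to 75 N).
- knob (a joint): how far the ratchet knob has slipped on the screw (rad): 0 until the clutch lets go, then growing by 0.314 a click as the knob is turned on clockwise. Knob: knurled aluminium cylinder 40 mm across, 26 mm high, upright on the screw's axis above clamp's origin; its centre starts 110 to 115 mm above that origin and comes down 1.6 mm a radian to about 108 mm when tight.
- remote_b: middle-sized remote, 155 x 42 x 18 mm, mid grey; in the tray, not to be disturbed. Origin under its centre
- remote_c: smallest remote, 115 x 38 x 15 mm, pale grey; in the tray, not to be disturbed. Origin under its centre
- hedgehog: ceramic hedgehog figurine about 65 x 50 x 45 mm at the left end of the tray, not to be disturbed. Origin under its centre
- timer: white plastic timer plug with a dial, pins and a toggle switch, 36 x 56 x 72 mm, standing at the left end of the tray, not to be disturbed. Origin under its centre
There are look-alikes about, which are no part of the job. Leave any pink or yellow look-alike of the part that bears remote_mid alone.

How it is judged:
By the outcome, as a careful person would: the job done as asked, in the order asked, and still so for the second after the job is handed in, with the robot touching nothing.
It also fails if it takes over 72 s, if anything falls off the work surface, if the arm or the gripper's body presses on something with over 40 N, if the wrist force passes 120 N, or if a joint passes its speed limit or range.

ROBOT

A 6-joint arm with a two-finger parallel gripper is mounted at the origin on the work surface. World frame = base frame: x ahead of the robot, y to its left, z up, the work surface at z = 0. Lengths are in m, angles in degrees, forces in N, time in s.
With the tool pointing down it reaches from about 0.3 to 0.75 m from the base axis. Payload 8.5 kg.
Tool frame: the origin (TCP) lies at the very end of the fingers, on their centre line; the grasp point (between the pads) lies 19 mm behind it (env.pinch_z is the distance from the TCP to the grasp point, in m); z points along the fingers, y is the line along which they close (so a half turn about z gives the same grasp; the last joint's range is limited). The gripper opens to 85 mm and grips with 20 to 120 N. Pads are 22 mm wide; open, the fingers measure 114 mm over their backs; the gripper's body (76 mm by 85 mm) begins 54 mm behind the grasp point. The pads swing forward as they close: fully open they stand 13 mm farther back than shut.
Start: joints at [-75.418, 21.807, 74.336, -0, 83.858, -12.336], TCP at [0.249, -0.49, 0.231] pointing down, gripper open.
Joint ranges: [-178.18, 178.18], [-50.72, 133.34], [12.68, 142.11], [-81.47, 261.47], [9.98, 163.14], [-165.26, 165.26]. Speed limits (degrees/s): [136.94, 136.94, 180, 180, 180, 180].

INTERFACE

Orientations are given as a 3x3 rotation matrix whose columns are the frame's x, y, z axes.
In Python, from rig import env, viewer gives the robot as it stands.
- The arm moves only by the tool drive_tool, never from a script. Its argument "series" is a list of rows, each a list of 3 entries, a list of its own where there are three numbers: the shift along the tool's x, y, z in m, then the turn about the tool's z in degrees, then the finger opening in m, from 0 to 0.0854. A call has 1 to 20 rows; each row is the pose to reach, as a shift and turn from the pose commanded when the call began, along the tool's axes at that moment; what a row does not reach only later rows make up. A row lasts 1/10 s, in which the tool goes at most 50 mm and 8.59 degrees, less where a joint would pass 70% of its speed; a pose out of reach is approached as far as the arm can. A call with a gripper value outside its range is refused whole. The fingers move at their own pace and stop on an object; "newtons" is the grip in N (left out, the last holds). Time passes only in rows, so rows that repeat a pose let the fingers close. It gives the time, the measured TCP pose, the force, the opening and the grip force at its end, in the units of the state.
- env.observe(): the state, without advancing time (a new reading comes with each control period).
- viewer.get_image(name): name is "scene" or "top"; returns a dict with "img" (400x640x3 uint8, red, green, blue), "depth" (400x640 float32, m along the optical axis (not along the pixel's ray), 0 where there is no reading), "camera_matrix" (3x3 intrinsics, pixels), "distortion" ([k1, k2, p1, p2, k3] as OpenCV has them; the pictures are not rectified), "rvec" (rotation vector, rad) and "tvec" (3), from world to camera coordinates, as OpenCV has them. Camera axes: x right, y down, z forward; pixel columns grow to the right and rows downward; lengths in m; the calibration is good to about 2 mm. A picture is of the moment at which its call begins.
- env.close_job(): hands the job in; it is judged then, once.
The state is a dict: "time_s": time; "q": joint angles; "qvel": joint speeds; "joint_efforts": joint torques, N m; "position": TCP position; "tool_rot": TCP orientation; "ft_force": force on the tool from outside, world axes, zero at the start; "wrist_torque": the same for the moment, N m; "grip_width": finger opening in m; "gripper_force": force on a finger pad.
Only numpy, scipy, OpenCV 4.12 (cv2) and the standard library are available. Lean on these libraries where they do the work, as an engineer would, in place of code of your own. Each camera call takes 0.05 s, during which the arm holds its last target. There are 200 camera calls.

## Working session

There is one attempt and no reset: what is moved stays moved. The work goes in short steps, Python scripts to look and compute and a tool call to move; the robot and the scene stay as the last step left them, time stands still between calls to the robot, and variables do not carry over. Pictures are saved under pics/ and viewed, at most 10 in all, crops included, and the job is handed in when it is done.

Besides the shell and the picture viewer there is one more tool, called after "Emit:" as name([rows], argument=value, ...), one row to a line, values as JSON. drive_tool: Moves the arm, as the interface text tells. Its arguments: {"type":"object","properties":{"series":{"type":"array"},"newtons":{"type":"number"}},"required":["series"]}

```bash
ls && mkdir -p pics
cat > h.py <<'E'
import numpy as np, cv2
from rig import env, viewer
def grab(n):
    d=viewer.get_image(n); return d
def save(d,f,crop=None,s=1):
    im=d["img"][:,:,::-1]
    if crop: x0,y0,x1,y1=crop; im=im[y0:y1,x0:x1]
    if s!=1: im=cv2.resize(im,None,fx=s,fy=s,interpolation=cv2.INTER_CUBIC)
    cv2.imwrite("pics/"+f,im)
def cloud(d):
    h,w=d["depth"].shape; u,v=np.meshgrid(np.arange(w),np.arange(h))
    p=np.stack([u,v],-1).reshape(-1,1,2).astype(np.float64)
    n=cv2.undistortPoints(p,np.array(d["camera_matrix"]),np.array(d["distortion"])).reshape(h,w,2)
    z=d["depth"][...,None]; c=np.concatenate([n*z,z],-1)
    R=cv2.Rodrigues(np.array(d["rvec"],float))[0]; t=np.array(d["tvec"],float).ravel()
    P=(c-t)@R; P[d["depth"]==0]=np.nan
    return P
def onplane(d,uv,z):
    n=cv2.undistortPoints(np.array(uv,float).reshape(-1,1,2),np.array(d["camera_matrix"]),np.array(d["distortion"])).reshape(-1,2)
    R=cv2.Rodrigues(np.array(d["rvec"],float))[0]; t=np.array(d["tvec"],float).ravel()
    o=-R.T@t; r=np.c_[n,np.ones(len(n))]@R
    return o+r*((z-o[2])/r[:,2])[:,None]
E
python3 - <<'E'
from h import *
for n in("scene","top"):
    d=grab(n); save(d,n+"0.png"); np.savez(n+"0.npz",**{k:np.array(v) for k,v in d.items()})
    R=cv2.Rodrigues(np.array(d["rvec"],float))[0];print(n,-R.T@np.array(d["tvec"]).ravel(),R[2])
print(env.observe())
E
```

```text
pics
scene [1.20048169 0.13101133 1.01453917] [-0.64773235 -0.06129014 -0.75939865]
top [0.25322377 0.08679983 1.34102859] [ 0.13981539 -0.0191004  -0.98999335]
{'time_s': 0.1, 'q': array([-7.54178464e+01,  2.18375705e+01,  7.43798256e+01, -4.73900631e-04,
        8.38597516e+01, -1.23375900e+01]), 'qvel': array([-0.00611485, -0.15129401, -0.07265481,  0.00299683,  0.0269017 ,
       -0.04764267]), 'joint_efforts': array([ 4.04175458e-03, -4.49217331e+01, -2.31656474e+01, -9.09432879e-05,
        3.64495005e-03, -1.62019145e-06]), 'position': array([ 0.2489183 , -0.49014253,  0.23077284]), 'tool_rot': array([[ 8.91641217e-01,  4.52742553e-01, -3.46959561e-04],
       [ 4.52742599e-01, -8.91640312e-01,  1.30103745e-03],
       [ 2.79671883e-04, -1.31714199e-03, -9.99999093e-01]]), 'ft_force': array([-0.05064221, -0.42099065, -0.57905021]), 'wrist_torque': array([-0.00618629,  0.01324331, -0.03077052]), 'gripper_force': 0.0, 'grip_width': 0.08568595897838871}
```

View pics/top0.png

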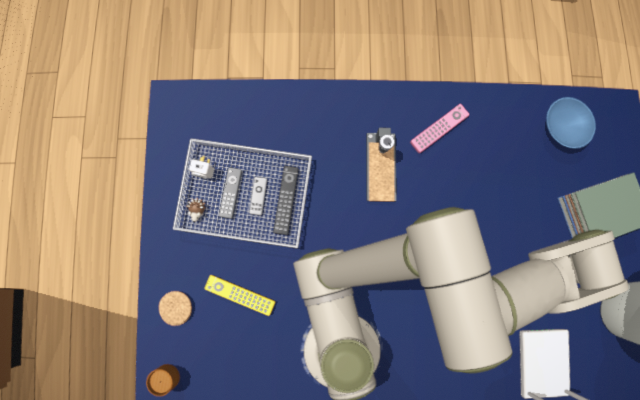

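View pics/scene0.png

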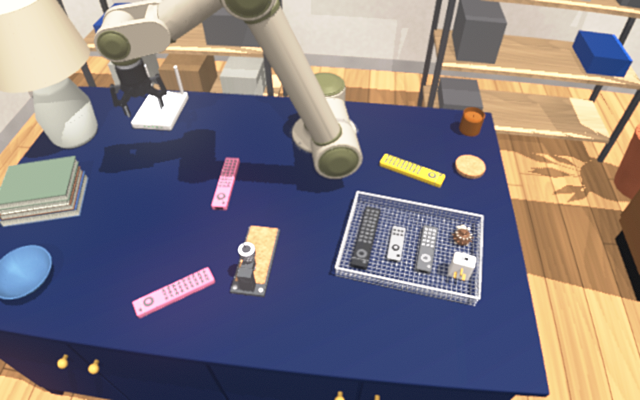

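The top picture shows three remotes in the tray: mid grey at (230,192), pale at (258,196) and dark grey, the longest, at (287,200). Pink remotes at (440,128) and in the scene view at (227,183), plus a yellow one at (240,295), are look-alikes. The dark grey one fits. The clamp is at (382,165), with its column towards +x. I'll confirm in a crop and measure.

Run:
```python
from h import *
d=dict(np.load("top0.npz")); 
a=d["img"][130:250,180:315,::-1]; b=d["img"][120:210,355:415,::-1]
a=cv2.resize(a,None,fx=4,fy=4,interpolation=cv2.INTER_CUBIC)[:480]; b=cv2.resize(b,None,fx=4,fy=4,interpolation=cv2.INTER_CUBIC)
b=cv2.copyMakeBorder(b,0,480-b.shape[0],0,0,cv2.BORDER_CONSTANT); cv2.imwrite("pics/crop1.png",np.hstack([a,b]))
P=cloud(d)
im=d["img"].astype(int)
print("desk z",np.nanmedian(P[300:330,150:160,2]))
m=np.zeros(P.shape[:2],bool); m[160:243,268:304]=1
mm=m&(P[...,2]>.015)&(P[...,2]<.03)
print("z hist",np.histogram(P[m][:,2],bins=np.arange(-.01,.05,.004)))
def rect(mask):
    q=P[mask]; 
    mk=(mask*255).astype('u1'); 
    n,l,s,c=cv2.connectedComponentsWithStats(mk); i=1+np.argmax(s[1:,4]); q=P[l==i]
    r=cv2.minAreaRect((q[:,:2]*1000).astype('f4')); return r,np.nanmedian(q[:,2]),s[i]
print("remote",rect(mm))
m=np.zeros(P.shape[:2],bool); m[125:205,360:402]=1
z=P[...,2]
print("bed",rect(m&(z>.007)&(z<.022)))
print("zh",np.histogram(P[m][:,2],bins=np.arange(-.01,.14,.005)))
k=m&(z>.105); print("knob",rect(k), np.nanmean(P[k],0))
for r in range(125,150,1): print(r,' '.join('%4d'%(1000*x) if x==x else '  --' for x in z[r,366:402]))
```

```text
desk z -0.0016044605974176646
z hist (array([ 68, 580, 859, 303,  25,  10,  89, 438, 424,  78,   5,  11,  50,
        28]), array([-0.01 , -0.006, -0.002,  0.002,  0.006,  0.01 ,  0.014,  0.018,
        0.022,  0.026,  0.03 ,  0.034,  0.038,  0.042,  0.046]))
remote (((451.11517333984375, 170.31741333007812), (46.50925064086914, 210.7575225830078), 81.56614685058594), np.float64(0.02193053247591728), array([ 273,  166,   25,   69, 1021], dtype=int32))
bed (((558.5095825195312, -124.29826354980469), (91.74736785888672, 217.00608825683594), 88.83092498779297), np.float64(0.012857798457421889), array([ 366,  133,   30,   69, 1631], dtype=int32))
zh (array([  90,  682,  510,  323, 1017,  362,    8,    2,    6,    6,    5,
          1,    2,   11,    7,    5,    7,   31,   67,   19,    0,    0,
          6,    9,    7,   13,   77,   69,    3,    0]), array([-0.01 , -0.005,  0.   ,  0.005,  0.01 ,  0.015,  0.02 ,  0.025,
        0.03 ,  0.035,  0.04 ,  0.045,  0.05 ,  0.055,  0.06 ,  0.065,
        0.07 ,  0.075,  0.08 ,  0.085,  0.09 ,  0.095,  0.1  ,  0.105,
        0.11 ,  0.115,  0.12 
[... 4158 characters left out ...]
 12   13   10   14   19   14   60   80  104  117  125  124  120  119  125  124  127  126  125  125  120   10   12   -4    3    0    3    1    1   -1
147    5   14   10   16   13   13   14   13   17   18   16   14   62   78  102  108  112  122  121  129  125  120  127  122  124  115   14   10   13    0   -3    0    2    0    3   -2
148    3   11    9   11   11   17   12   16   15   12   13   10   56   72   78  107  108  114  117  122  119  120  119  121  106    9   13   18   11   -3    3    0    3    2    0    0
149    9   15   12   12   14   10   18   11   13   12   16   10   41   66   74   77  104  102  109  107  111  113  114  107   13   11    9    6    9    1    0   -1    2   -1    0    0
```

View pics/crop1.png

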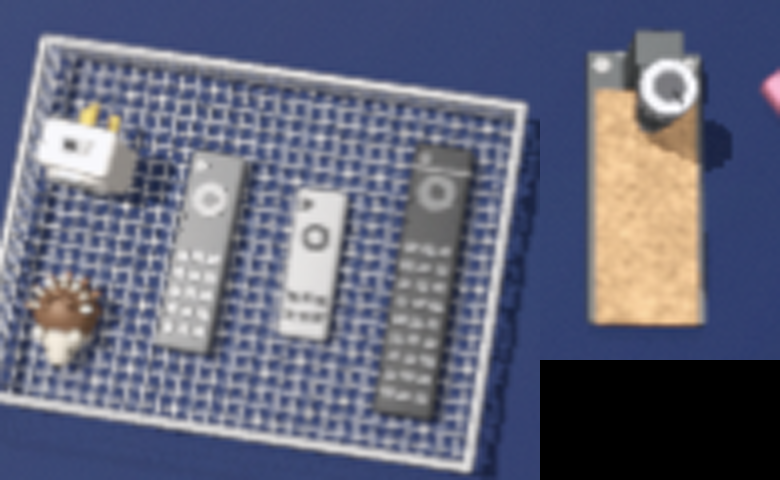

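The crop confirms it. The dark grey remote, rightmost in the tray, is the longest, with the pale split line and IR window at its upper end, at crop (445,165). Its centre is about (0.451, 0.170) at yaw −8.4°. The clamp origin is about (0.6055, −0.125) at yaw −1.2°. I'm moving above the remote.

Emit:
drive_tool([
  [[0.467, -0.506, 0.081], 35.4, 0.062],
  [[0.467, -0.506, 0.081], 35.4, 0.062],
  [[0.467, -0.506, 0.081], 35.4, 0.062],
  [[0.467, -0.506, 0.081], 35.4, 0.062],
  [[0.467, -0.506, 0.081], 35.4, 0.062],
  [[0.467, -0.506, 0.081], 35.4, 0.062],
  [[0.467, -0.506, 0.081], 35.4, 0.062],
  [[0.467, -0.506, 0.081], 35.4, 0.062],
  [[0.467, -0.506, 0.081], 35.4, 0.062],
  [[0.467, -0.506, 0.081], 35.4, 0.062],
  [[0.467, -0.506, 0.081], 35.4, 0.062],
  [[0.467, -0.506, 0.081], 35.4, 0.062],
  [[0.467, -0.506, 0.081], 35.4, 0.062],
  [[0.467, -0.506, 0.081], 35.4, 0.062],
  [[0.467, -0.506, 0.081], 35.4, 0.062],
  [[0.467, -0.506, 0.081], 35.4, 0.062],
  [[0.467, -0.506, 0.081], 35.4, 0.062],
  [[0.467, -0.506, 0.081], 35.4, 0.062],
], newtons=30)

```text
time_s: 1.9
position: [0.4363, 0.1711, 0.1505]
tool_rot: [[0.989, -0.149, 0.0], [-0.149, -0.989, -0.0], [0.0, 0.0, -1.0]]
ft_force: [-0.3, -0.2, 0.1]
grip_width: 0.0616
gripper_force: 0.0
```

Run:
```python
from h import *
d=grab("scene"); save(d,"s1.png",(180,90,500,330),2.4); P=cloud(d); z=P[...,2]
t=grab("top"); T=cloud(t); save(t,"t1.png")
def rect(P,mask):
    n,l,s,c=cv2.connectedComponentsWithStats((mask*255).astype('u1')); i=1+np.argmax(s[1:,4]); q=P[l==i]
    return cv2.minAreaRect((q[:,:2]*1000).astype('f4')),np.nanmedian(q[:,2]),s[i]
for nm,d,P in(("scene",d,P),("top",t,T)):
    z=P[...,2];x=P[...,0];y=P[...,1]
    print(nm,"desk",np.nanmedian(z[(abs(x-.45)<.1)&(abs(y+.02)<.03)]))
    m=(abs(x-.451)<.13)&(abs(y-.17)<.045)&(z>.014)&(z<.03); print("remote",rect(P,m))
    m=(abs(x-.55)<.13)&(abs(y+.125)<.06)&(z>.006)&(z<.022); print("bed",rect(P,m))
    m=(abs(x-.605)<.04)&(abs(y+.125)<.04)&(z>.117)&(z<.14); print("knob",rect(P,m),np.nanmean(P[m],0))
```

```text
scene desk 0.0025319658198290507
remote (((448.64190673828125, 167.00328063964844), (46.52488708496094, 214.9751739501953), 81.51702880859375), np.float64(0.025428156716483477), array([ 350,  206,   30,   63, 1007], dtype=int32))
bed (((551.498779296875, -123.831787109375), (93.8541030883789, 228.64273071289062), 88.81407165527344), np.float64(0.015576009730991906), array([ 230,  225,   50,   72, 1587], dtype=int32))
knob (((604.2308349609375, -126.5909423828125), (40.028709411621094, 39.39997100830078), 10.655139923095703), np.float64(0.12693138018981498), array([238, 242,  17,  16, 210], dtype=int32)) [ 0.60632099 -0.1252732   0.12637893]
top desk -0.0011084412895122362
remote (((439.8852844238281, 164.12203979492188), (5.584815979003906, 29.917837142944336), 13.783583641052246), np.float64(0.022113416973275037), array([282, 202,  11,   3,  19], dtype=int32))
bed (((558.2150268554688, -124.45480346679688), (91.50629425048828, 215.8809814453125), 89.06549072265625), np.float64(0.012764367090749849), array([ 366,  133,   30,   68, 1669], dtype=int32))
knob (((605.3536376953125, -124.8556137084961), (38.68344497680664, 39.40642166137695), 89.92925262451172), np.float64(0.12423232824078959), array([380, 135,  14,  14, 159], dtype=int32)) [ 0.60455617 -0.12498863  0.12432238]
```

View pics/s1.png

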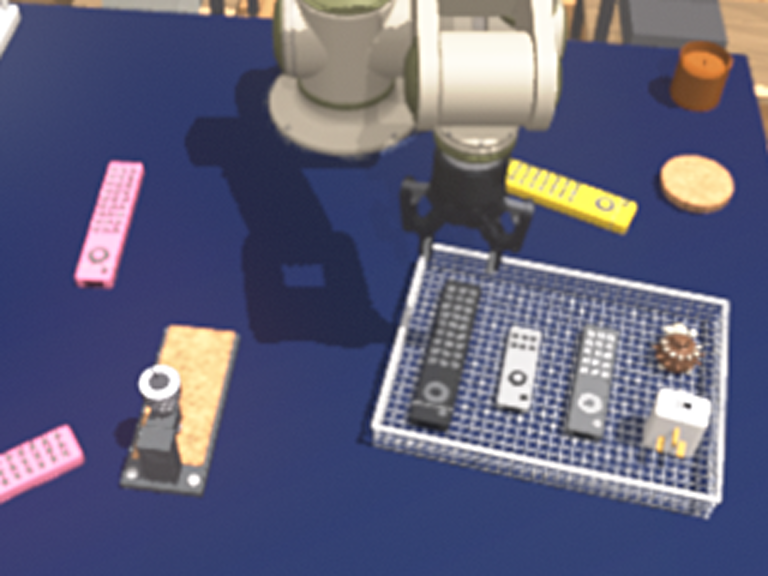

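The gripper is over the remote's rear half and the way down is clear. I'm descending and gripping.

Emit:
drive_tool([
  [[0, 0, 0.04], 0, 0.062],
  [[0, 0, 0.08], 0, 0.062],
  [[0, 0, 0.105], 0, 0.062],
  [[0, 0, 0.122], 0, 0.062],
  [[0, 0, 0.134], 0, 0.062],
  [[0, 0, 0.14], 0, 0.062],
  [[0, 0, 0.144], 0, 0.062],
  [[0, 0, 0.145], 0, 0.062],
  [[0, 0, 0.145], 0, 0.062],
  [[0, 0, 0.145], 0, 0.044],
  [[0, 0, 0.145], 0, 0.04],
  [[0, 0, 0.145], 0, 0.04],
  [[0, 0, 0.145], 0, 0.04],
  [[0, 0, 0.145], 0, 0.04],
  [[0, 0, 0.145], 0, 0.04],
], newtons=30)

```text
time_s: 3.5
position: [0.4365, 0.1722, 0.0059]
tool_rot: [[0.989, -0.147, 0.001], [-0.147, -0.989, 0.0], [0.001, -0.0, -1.0]]
ft_force: [-0.6, -0.5, 5.7]
grip_width: 0.0451
gripper_force: 31.4
```

Emit:
drive_tool([
  [[0, 0, -0.02], 0, 0.04],
  [[0, 0, -0.05], 0, 0.04],
  [[0, 0, -0.085], 0, 0.04],
  [[0, 0, -0.11], 0, 0.04],
  [[0, 0, -0.12], 0, 0.04],
  [[0.003, 0.03, -0.12], -1, 0.04],
  [[0.007, 0.07, -0.12], -2, 0.04],
  [[0.011, 0.115, -0.12], -3, 0.04],
  [[0.015, 0.16, -0.12], -4, 0.04],
  [[0.02, 0.205, -0.12], -5, 0.04],
  [[0.024, 0.245, -0.12], -6, 0.04],
  [[0.027, 0.275, -0.12], -7, 0.04],
  [[0.0277, 0.29, -0.12], -7.4, 0.04],
  [[0.0277, 0.2916, -0.12], -7.4, 0.04],
  [[0.0277, 0.2916, -0.1], -7.4, 0.04],
  [[0.0277, 0.2916, -0.07], -7.4, 0.04],
  [[0.0277, 0.2916, -0.045], -7.4, 0.04],
  [[0.0277, 0.2916, -0.03], -7.4, 0.04],
  [[0.0277, 0.2916, -0.03], -7.4, 0.04],
  [[0.0277, 0.2916, -0.03], -7.4, 0.04],
])

```text
time_s: 5.5
position: [0.4207, -0.1197, 0.0354]
tool_rot: [[1.0, -0.018, -0.001], [-0.018, -1.0, 0.0], [-0.001, -0.0, -1.0]]
ft_force: [-0.4, -0.1, -2.0]
grip_width: 0.0451
gripper_force: 31.6
```

```bash
cat >> h.py <<'E'
def rect(P,mask):
    n,l,s,c=cv2.connectedComponentsWithStats((mask*255).astype('u1')); i=1+np.argmax(s[1:,4]); q=P[l==i]
    return cv2.minAreaRect((q[:,:2]*1000).astype('f4')),np.nanmedian(q[:,2]),s[i]
def edges(P,m,o,yaw):
    # lateral left/right edges and end edges in a frame at o,yaw: robust percentiles + fitted yaw (PCA)
    q=P[m]; c,s=np.cos(yaw),np.sin(yaw); e=q[:,:2]-o; a=e@[c,s]; b=e@[-s,c]
    return np.round(1000*np.c_[a,b],1)
E
python3 - <<'E'
from h import *
for nm in("scene","top"):
    d=grab(nm); save(d,nm+"2.png"); P=cloud(d); z=P[...,2];x=P[...,0];y=P[...,1]; im=d["img"].astype(int)
    np.savez(nm+"2.npz",**{k:np.array(v) for k,v in d.items()})
    dark=(im.max(2)<130)&((im.max(2)-im.min(2))<30)
    m=dark&(x>.30)&(x<.59)&(abs(y+.12)<.045)&(z>.043)&(z<.062)
    print(nm,"remote",rect(P,m))
    e=edges(P,m,np.array([.6055,-.125]),np.radians(-1.1))
    for a0 in range(-290,-40,20):
        k=e[(e[:,0]>=a0)&(e[:,0]<a0+20)]
        if len(k)>10: print(a0+10,len(k),k[:,1].min(),k[:,1].max(),end=' | ')
    print("nose",np.sort(e[:,0])[-8:])
    m=(x<.575)&(x>.44)&(abs(y+.125)<.06)&(z>.006)&(z<.022)
    e=edges(P,m,np.array([.6055,-.125]),np.radians(-1.1))
    for a0 in range(-170,-40,20):
        k=e[(e[:,0]>=a0)&(e[:,0]<a0+20)]
        if len(k)>10: print(a0+10,len(k),k[:,1].min(),k[:,1].max(),end=' | ')
    print()
E
python3 - <<'E'
import cv2,numpy as np
a=cv2.imread('pics/scene2.png')[210:310,200:340]; b=cv2.imread('pics/top2.png')[115:250,330:430]
a=cv2.resize(a,None,fx=3,fy=3,interpolation=2); b=cv2.resize(b,None,fx=3,fy=3,interpolation=2)
h=max(a.shape[0],b.shape[0]); f=lambda i:cv2.copyMakeBorder(i,0,h-i.shape[0],0,0,0)
cv2.imwrite('pics/c2.png',np.hstack([f(a),f(b)]))
E
```

```text
scene remote (((460.8080749511719, -125.44444274902344), (70.5961685180664, 156.84332275390625), 82.06719207763672), np.float64(0.054807124244874425), array([250, 200,  29,  48, 589], dtype=int32))
-220 24 -21.6 7.7 | -200 68 -21.6 17.6 | -180 124 -34.6 37.1 | -160 60 -20.8 24.8 | -140 87 -21.9 24.7 | -120 71 -20.5 24.3 | -100 54 -19.9 23.4 | -80 76 -19.7 23.6 | -60 36 -6.3 21.6 | nose [-67.1 -67.1 -66.9 -66.8 -66.7 -66.4 -65.7 -65.7]
-160 34 -54.1 55.8 | -140 81 -49.6 51.0 | -120 86 -57.0 54.7 | -100 79 -46.4 57.2 | -80 97 -11.5 44.0 | -60 114 -5.1 54.0 | -40 115 -46.0 53.2 | 
top remote (((532.3203735351562, -108.2919921875), (12.760350227355957, 30.105112075805664), 36.69451141357422), np.float64(0.052035159108836736), array([375, 170,   9,   7,  22], dtype=int32))
-80 14 7.9 23.4 | nose [-69.9 -69.3 -69.2 -69.2 -69.2 -68.6 -68.5 -68.3]
-140 11 39.2 44.9 | -120 18 36.4 45.2 | -100 35 23.9 57.1 | -80 45 23.7 45.1 | -60 98 -45.7 45.3 | -40 174 -45.4 45.2 |
```

View pics/c2.png

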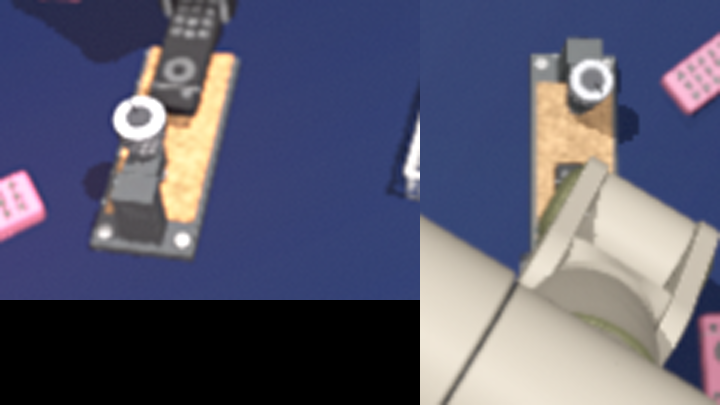

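The crop shows the remote over the bed, nose about 65 mm short of the screw's axis and parallel to it. It sits 1.8 mm too far to +y, so I'm correcting that, then moving forward and lowering it onto the cork.

Emit:
drive_tool([
  [[0.01, 0.0018, 0], 0, 0.04],
  [[0.025, 0.0018, 0], 0, 0.04],
  [[0.037, 0.0018, 0], 0, 0.04],
  [[0.042, 0.0018, 0.004], 0, 0.04],
  [[0.042, 0.0018, 0.01], 0, 0.04],
  [[0.042, 0.0018, 0.014], 0, 0.04],
  [[0.042, 0.0018, 0.0165], 0, 0.04],
  [[0.042, 0.0018, 0.0175], 0, 0.04],
  [[0.042, 0.0018, 0.018], 0, 0.04],
  [[0.042, 0.0018, 0.018], 0, 0.04],
], newtons=25)

```text
time_s: 6.6
position: [0.4626, -0.1229, 0.0174]
tool_rot: [[1.0, -0.019, 0.0], [-0.019, -1.0, -0.0], [0.0, 0.0, -1.0]]
ft_force: [-0.7, 0.8, -1.5]
grip_width: 0.0453
gripper_force: 31.7
```

Emit:
drive_tool([
  [[0, 0, 0.0004], 0, 0.04],
  [[0, 0, 0.0008], 0, 0.04],
  [[0, 0, 0.0008], 0, 0.04],
])

```text
time_s: 6.9
position: [0.4627, -0.123, 0.017]
tool_rot: [[1.0, -0.019, 0.0], [-0.019, -1.0, -0.0], [0.0, 0.0, -1.0]]
ft_force: [-2.6, -0.2, 4.8]
grip_width: 0.045
gripper_force: 32.4
```

Emit:
drive_tool([
  [[0.005, -0.0002, -0.0003], 0, 0.04],
  [[0.012, -0.0004, -0.0003], 0, 0.04],
  [[0.02, -0.0006, -0.0003], 0, 0.04],
  [[0.027, -0.0006, -0.0003], 0, 0.04],
  [[0.034, -0.0006, -0.0003], 0, 0.04],
  [[0.04, -0.0006, -0.0003], 0, 0.04],
  [[0.044, -0.0006, -0.0003], 0, 0.04],
  [[0.045, -0.0006, -0.0003], 0, 0.04],
  [[0.045, -0.0006, -0.0003], 0, 0.04],
])

```text
time_s: 7.8
position: [0.508, -0.1231, 0.017]
tool_rot: [[1.0, -0.019, -0.0], [-0.019, -1.0, -0.0], [-0.0, 0.0, -1.0]]
ft_force: [-4.1, 0.3, 5.6]
grip_width: 0.0453
gripper_force: 32.5
```

Emit:
drive_tool([
  [[0.001, 0, -0.0003], 0, 0.04],
  [[0.002, 0, -0.0003], 0, 0.04],
  [[0.003, 0, -0.0003], 0, 0.04],
  [[0.004, 0, -0.0003], 0, 0.04],
  [[0.004, 0, -0.0003], 0, 0.04],
])

```text
time_s: 8.3
position: [0.512, -0.1233, 0.017]
tool_rot: [[1.0, -0.019, 0.0], [-0.019, -1.0, -0.0], [0.0, 0.0, -1.0]]
ft_force: [0.2, 0.4, -1.7]
grip_width: 0.0455
gripper_force: 31.8
```

Run:
```python
from h import *
d=grab("scene"); save(d,"s3.png",(200,200,320,300),6); print(env.observe()["ft_force"])
P=cloud(d)
z=P[...,2];x=P[...,0];y=P[...,1]; im=d["img"].astype(int)
dark=(im.max(2)<130)
m=dark&(x>.46)&(x<.585)&(abs(y+.12)<.045)&(z>.028)&(z<.043)
e=edges(P,m,np.array([.6055,-.125]),np.radians(-1.1))
for a0 in range(-150,0,15):
    k=e[(e[:,0]>=a0)&(e[:,0]<a0+15)]
    if len(k)>10: print(a0+7,len(k),k[:,1].min(),k[:,1].max())
```

```text
[-0.51523379 -0.44739051 -1.17322601]
-128 12 -20.8 -3.6
-113 48 -22.9 10.6
-98 69 -24.7 17.8
-83 76 -35.2 32.7
-68 35 -4.7 21.6
-53 36 0.7 22.1
-38 41 0.5 22.4
-23 19 6.5 21.3
```

View pics/s3.png

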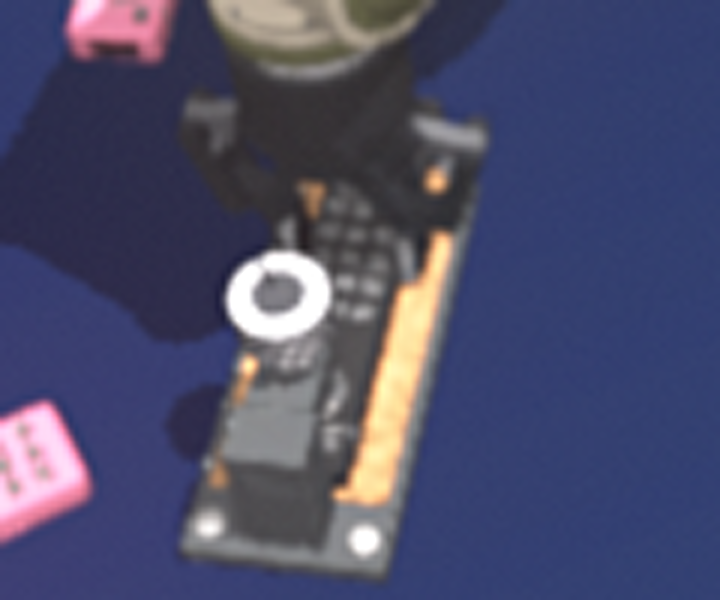

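The view shows the nose under the pad and close to the column, with the remote's left edge parallel to the bed and centred. I'm creeping in until it touches.

Emit:
drive_tool([
  [[0.0005, 0, 0], 0, 0.04],
  [[0.001, 0, 0], 0, 0.04],
  [[0.0015, 0, 0], 0, 0.04],
  [[0.0015, 0, 0], 0, 0.04],
])

```text
time_s: 8.75
position: [0.5132, -0.1233, 0.0171]
tool_rot: [[1.0, -0.019, 0.0], [-0.019, -1.0, -0.0], [0.0, 0.0, -1.0]]
ft_force: [1.0, 0.4, -1.7]
grip_width: 0.0455
gripper_force: 31.7
```

Emit:
drive_tool([
  [[0.0005, 0, 0], 0, 0.04],
  [[0.001, 0, 0], 0, 0.04],
  [[0.0015, 0, 0], 0, 0.04],
  [[0.0015, 0, 0], 0, 0.04],
])

```text
time_s: 9.15
position: [0.5136, -0.1232, 0.017]
tool_rot: [[1.0, -0.019, -0.003], [-0.019, -1.0, 0.0], [-0.003, -0.0, -1.0]]
ft_force: [-6.9, -2.2, 1.9]
grip_width: 0.045
gripper_force: 32.0
```

Contact is at about 7 N and the position agrees with home. I'm releasing, rising clear and backing off.

Emit:
drive_tool([
  [[0, 0, 0], 0, 0.05],
  [[0, 0, 0], 0, 0.055],
  [[0, 0, 0], 0, 0.064],
  [[0, 0, 0], 0, 0.064],
  [[0, 0, 0], 0, 0.064],
  [[0, 0, -0.01], 0, 0.064],
  [[0, 0, -0.04], 0, 0.064],
  [[-0.02, 0, -0.08], 0, 0.064],
  [[-0.04, 0, -0.12], 0, 0.064],
  [[-0.04, 0, -0.15], 0, 0.064],
  [[-0.06, 0.05, -0.16], 0, 0.064],
  [[-0.08, 0.1, -0.16], 0, 0.064],
  [[-0.1, 0.15, -0.16], 0, 0.064],
  [[-0.1, 0.15, -0.16], 0, 0.064],
])

```text
time_s: 10.55
position: [0.4103, -0.275, 0.178]
tool_rot: [[1.0, -0.023, 0.001], [-0.023, -1.0, -0.002], [0.001, 0.002, -1.0]]
ft_force: [0.5, 0.6, 0.0]
grip_width: 0.064
gripper_force: 0.0
```

Run:
```python
from h import *
for nm in("scene","top"):
    d=grab(nm); save(d,nm+"4.png"); P=cloud(d); z=P[...,2];x=P[...,0];y=P[...,1]; im=d["img"].astype(int)
    dark=(im.max(2)<130)
    m=dark&(x>.38)&(x<.65)&(abs(y+.12)<.045)&(z>.026)&(z<.045)
    e=edges(P,m,np.array([.6055,-.125]),np.radians(-1.1))
    print(nm,"z",np.nanmedian(z[m]),"tail",np.sort(e[:,0])[:6])
    for a0 in range(-190,40,15):
        k=e[(e[:,0]>=a0)&(e[:,0]<a0+15)]
        if len(k)>10: print(a0+7,len(k),k[:,1].min(),k[:,1].max(),end=' | ')
    m=(x<.64)&(x>.44)&(abs(y+.125)<.06)&(z>.004)&(z<.022)
    e=edges(P,m,np.array([.6055,-.125]),np.radians(-1.1))
    print("\nbed")
    for a0 in range(-170,40,15):
        k=e[(e[:,0]>=a0)&(e[:,0]<a0+15)]
        if len(k)>10: print(a0+7,len(k),k[:,1].min(),k[:,1].max(),end=' | ')
    m=(abs(x-.605)<.04)&(abs(y+.125)<.04)&(z>.117)&(z<.14); print("knob",rect(P,m)[:2])
a=cv2.imread('pics/scene4.png')[200:300,200:320]; b=cv2.imread('pics/top4.png')[115:235,350:430]
a=cv2.resize(a,None,fx=4,fy=4,interpolation=2); b=cv2.resize(b,None,fx=4,fy=4,interpolation=2)
h=max(a.shape[0],b.shape[0]); f=lambda i:cv2.copyMakeBorder(i,0,h-i.shape[0],0,0,0)
cv2.imwrite('pics/c4.png',np.hstack([f(a),f(b)]))
```

```text
scene z 0.0364087936232523 tail [-185.5 -184.5 -183.9 -183.5 -183.3 -183.1]
-183 33 -22.6 21.5 | -168 53 -21.5 23.6 | -153 47 -22.6 22.6 | -138 48 -21.0 22.1 | -123 49 -20.2 22.5 | -108 46 -21.5 22.6 | -93 54 -22.3 22.4 | -78 39 -12.1 22.0 | -63 28 -2.0 22.0 | -48 40 0.9 22.8 | -33 34 2.2 21.8 | -18 24 7.9 22.0 | -3 24 8.4 21.6 | 12 17 12.8 22.7 | 27 13 15.5 21.1 | 
bed
-163 18 -54.7 55.5 | -148 66 -61.6 55.2 | -133 78 -57.5 55.8 | -118 66 -60.9 57.6 | -103 67 -60.0 54.1 | -88 50 -59.8 57.8 | -73 45 -60.3 57.7 | -58 51 -60.7 58.8 | -43 56 -56.9 53.3 | -28 71 -56.8 59.4 | -13 65 -59.1 55.0 | 2 64 -57.6 54.8 | 17 77 -56.3 57.1 | 32 58 -55.9 50.4 | knob (((604.4439086914062, -126.25540161132812), (39.30473327636719, 39.1143684387207), 40.1482048034668), np.float64(0.12685436367738842))
top z 0.033170064233815015 tail [-182.  -181.8 -181.7 -181.6 -181.5 -181.4]
-183 41 -22.5 23.1 | -168 61 -22.9 23.4 | -153 53 -23.0 23.4 | -138 52 -19.4 21.1 | -123 53 -20.0 21.3 | -108 50 -19.4 20.5 | -93 50 -19.5 20.8 | -78 46 -19.8 20.5 | -63 52 -19.9 20.9 | -48 53 -19.7 21.0 | -33 67 -19.8 20.8 | -18 54 -19.9 20.9 | -3 25 -19.4 20.6 | 12 12 11.1 20.9 | 27 15 11.3 20.6 | 
bed
-148 69 -44.8 56.9 | -133 76 -55.1 50.7 | -118 68 -45.4 56.9 | -103 68 -45.5 48.1 | -88 70 -45.7 47.9 | -73 72 -58.8 45.2 | -58 73 -52.4 45.1 | -43 65 -46.4 45.1 | -28 75 -52.8 57.5 | -13 65 -59.2 57.4 | 2 64 -44.9 45.2 | 17 50 -42.7 51.4 | 32 22 -42.6 45.0 | knob (((604.6312255859375, -125.04161834716797), (38.08829879760742, 40.278411865234375), 85.79668426513672), np.float64(0.12425810257236057))
```

View pics/c4.png

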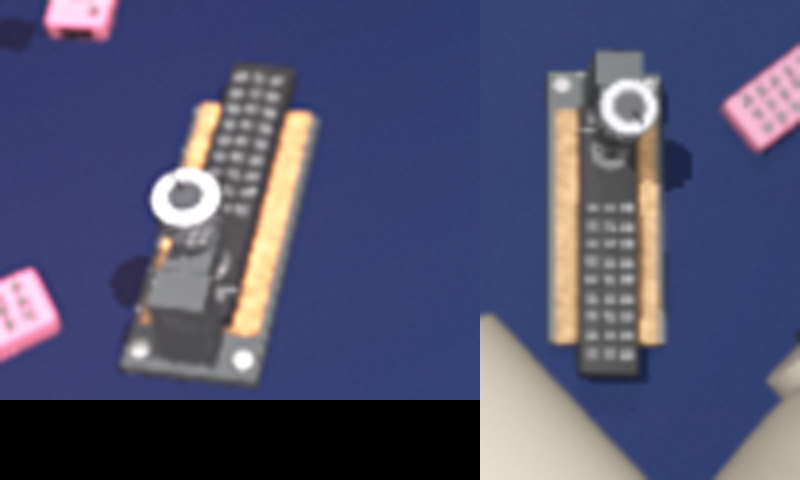

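The remote lies flat and home: the tail is at −182 mm (expected −182), it is centred within 0.5 mm, and it is parallel to the bed. I'm going to the knob now, unwinding the wrist first.

Emit:
drive_tool([
  [[0.03, -0.03, -0.01], -8, 0.064],
  [[0.07, -0.06, -0.01], -16, 0.064],
  [[0.11, -0.09, -0.01], -24, 0.064],
  [[0.15, -0.12, -0.01], -32, 0.064],
  [[0.18, -0.145, -0.01], -40, 0.064],
  [[0.1915, -0.1536, -0.01], -48, 0.064],
  [[0.1915, -0.1536, -0.01], -56, 0.064],
  [[0.1915, -0.1536, -0.01], -64, 0.064],
  [[0.1915, -0.1536, -0.01], -72, 0.064],
  [[0.1915, -0.1536, -0.01], -80, 0.064],
  [[0.1915, -0.1536, -0.01], -88, 0.064],
  [[0.1915, -0.1536, -0.01], -96, 0.064],
  [[0.1915, -0.1536, -0.01], -104, 0.064],
  [[0.1915, -0.1536, -0.01], -112, 0.064],
  [[0.1915, -0.1536, -0.01], -120, 0.064],
  [[0.1915, -0.1536, -0.01], -128, 0.064],
  [[0.1915, -0.1536, -0.01], -136, 0.064],
  [[0.1915, -0.1536, -0.01], -144, 0.064],
  [[0.1915, -0.1536, -0.01], -150, 0.064],
  [[0.1915, -0.1536, -0.01], -150, 0.064],
])

```text
time_s: 12.65
position: [0.6062, -0.1194, 0.1874]
tool_rot: [[-0.858, 0.514, -0.0], [0.514, 0.858, 0.0], [0.0, 0.0, -1.0]]
ft_force: [0.6, -0.3, -0.5]
grip_width: 0.064
gripper_force: 0.0
```

Run:
```python
from h import *
o=env.observe(); print(o["q"],o["position"],o["tool_rot"],o["wrist_torque"])
```

```text
[-2.21171231e+01  3.04729887e+01  6.70543404e+01  2.21963427e-02
  8.24864226e+01 -8.11928740e+01] [ 0.60624287 -0.11944118  0.18744264] [[-8.57821415e-01  5.13947870e-01 -7.77377328e-05]
 [ 5.13947791e-01  8.57821350e-01  4.46172435e-04]
 [ 2.95994459e-04  3.42783133e-04 -9.99999897e-01]] [ 0.03313031 -0.02972557  0.00329099]
```

Emit:
drive_tool([
  [[-0.0021, -0.0058, 0], -8, 0.064],
  [[-0.0021, -0.0058, 0], -16, 0.064],
  [[-0.0021, -0.0058, 0], -24, 0.064],
  [[-0.0021, -0.0058, 0], -32, 0.064],
  [[-0.0021, -0.0058, 0], -40, 0.064],
  [[-0.0021, -0.0058, 0], -48, 0.064],
  [[-0.0021, -0.0058, 0], -56, 0.064],
  [[-0.0021, -0.0058, 0], -64, 0.064],
  [[-0.0021, -0.0058, 0], -70, 0.064],
  [[-0.0021, -0.0058, 0.02], -70, 0.064],
  [[-0.0021, -0.0058, 0.04], -70, 0.064],
  [[-0.0021, -0.0058, 0.055], -70, 0.064],
  [[-0.0021, -0.0058, 0.055], -70, 0.064],
])

```text
time_s: 13.95
position: [0.6042, -0.1259, 0.1304]
tool_rot: [[-0.779, -0.627, -0.004], [-0.627, 0.779, 0.002], [0.002, 0.004, -1.0]]
ft_force: [-0.8, 1.2, -0.6]
grip_width: 0.0642
gripper_force: 0.0
```

Emit:
drive_tool([
  [[0, 0, 0.012], 0, 0.064],
  [[0, 0, 0.022], 0, 0.064],
  [[0, 0, 0.03], 0, 0.064],
  [[0, 0, 0.031], 0, 0.064],
  [[0, 0, 0.031], 0, 0.05],
  [[0, 0, 0.031], 0, 0.035],
  [[0, 0, 0.031], 0, 0.035],
  [[0, 0, 0.031], 0, 0.035],
  [[0, 0, 0.031], 0, 0.035],
  [[0, 0, 0.031], 0, 0.035],
], newtons=40)

```text
time_s: 14.95
position: [0.6046, -0.1267, 0.1019]
tool_rot: [[-0.778, -0.628, -0.001], [-0.628, 0.778, 0.001], [-0.0, 0.001, -1.0]]
ft_force: [-4.1, 4.2, 4.0]
grip_width: 0.0387
gripper_force: 39.9
```

```bash
cat > st.py <<'E'
from h import *
o=env.observe(); R=o["tool_rot"]; print("q6 %.1f yaw %.1f z %.4f Mz %.3f"%(o["q"][5],np.degrees(np.arctan2(R[1,0],R[0,0])),o["position"][2],o["wrist_torque"][2]),o["ft_force"].round(1),o["wrist_torque"].round(3),o["position"].round(4))
E
python3 st.py
```

```text
q6 -151.8 yaw -141.1 z 0.1019 Mz -0.024 [-4.1  4.2  4. ] [ 0.657  0.561 -0.024] [ 0.6046 -0.1267  0.1019]
```

Emit:
drive_tool([
  [[0, 0.0004, 0], 2, 0.035],
  [[0, 0.0008, 0], 6, 0.035],
  [[0, 0.0008, 0], 11, 0.035],
  [[0, 0.0008, 0], 16, 0.035],
  [[0, 0.0008, 0], 21, 0.035],
  [[0, 0.0008, 0.0001], 26, 0.035],
  [[0, 0.0008, 0.0002], 31, 0.035],
  [[0, 0.0008, 0.0003], 36, 0.035],
  [[0, 0.0008, 0.0005], 41, 0.035],
  [[0, 0.0008, 0.0006], 46, 0.035],
  [[0, 0.0008, 0.0008], 50, 0.035],
  [[0, 0.0008, 0.0009], 54, 0.035],
  [[0, 0.0008, 0.001], 58, 0.035],
  [[0, 0.0008, 0.001], 60, 0.035],
])

```text
time_s: 16.35
position: [0.604, -0.1261, 0.1004]
tool_rot: [[-0.932, 0.361, -0.001], [0.361, 0.932, 0.001], [0.002, 0.001, -1.0]]
ft_force: [-2.2, 3.9, 1.2]
grip_width: 0.0386
gripper_force: 40.1
```

```bash
python3 st.py
```

```text
q6 -91.6 yaw 158.8 z 0.1004 Mz 0.211 [-2.2  3.9  1.2] [0.433 0.455 0.211] [ 0.604  -0.1261  0.1004]
```

Emit:
drive_tool([
  [[0.0003, 0.0002, 0], 2, 0.035],
  [[0.0006, 0.0004, 0.0001], 4, 0.035],
])

```text
time_s: 16.55
position: [0.6038, -0.1258, 0.1003]
tool_rot: [[-0.905, 0.425, -0.001], [0.425, 0.905, 0.0], [0.001, 0.0, -1.0]]
ft_force: [-1.0, 0.6, -0.6]
grip_width: 0.0387
gripper_force: 40.2
```

```bash
python3 st.py
```

```text
q6 -87.6 yaw 154.9 z 0.1003 Mz 0.169 [-1.   0.6 -0.6] [0.133 0.278 0.169] [ 0.6038 -0.1258  0.1003]
```

Emit:
drive_tool([
  [[0, 0, 0], 2, 0.035],
  [[0, 0, 0.0001], 4, 0.035],
])

```text
time_s: 16.75
position: [0.6038, -0.1258, 0.1001]
tool_rot: [[-0.873, 0.487, -0.001], [0.487, 0.873, 0.001], [0.001, 0.0, -1.0]]
ft_force: [-2.4, 2.0, -0.1]
grip_width: 0.0388
gripper_force: 40.2
```

```bash
python3 st.py
```

```text
q6 -83.6 yaw 150.9 z 0.1001 Mz 0.136 [-2.4  2.  -0.1] [0.193 0.358 0.136] [ 0.6038 -0.1258  0.1001]
```

Emit:
drive_tool([
  [[0, 0, 0.0001], 4, 0.035],
  [[0, 0, 0.0002], 8, 0.035],
  [[0, 0, 0.0003], 12, 0.035],
])

```text
time_s: 17.05
position: [0.6038, -0.1257, 0.0998]
tool_rot: [[-0.752, 0.659, -0.001], [0.659, 0.752, 0.001], [0.001, 0.0, -1.0]]
ft_force: [-1.3, 3.1, -0.3]
grip_width: 0.0389
gripper_force: 40.2
```

```bash
python3 st.py
```

```text
q6 -71.5 yaw 138.8 z 0.0998 Mz 0.112 [-1.3  3.1 -0.3] [0.286 0.348 0.112] [ 0.6038 -0.1257  0.0998]
```

Emit:
drive_tool([
  [[0, 0, 0.0001], 4, 0.035],
  [[0, 0, 0.0002], 7, 0.035],
  [[0, 0, 0.0003], 10, 0.035],
])

```text
time_s: 17.35
position: [0.6038, -0.1256, 0.0995]
tool_rot: [[-0.627, 0.779, -0.001], [0.779, 0.627, 0.001], [0.001, 0.0, -1.0]]
ft_force: [0.2, 3.3, -0.6]
grip_width: 0.0389
gripper_force: 40.2
```

```bash
python3 st.py
```

```text
q6 -61.6 yaw 128.8 z 0.0995 Mz 0.142 [ 0.2  3.3 -0.6] [0.477 0.267 0.142] [ 0.6038 -0.1256  0.0995]
```

Emit:
drive_tool([
  [[0, 0, 0.0001], 4, 0.035],
  [[0, 0, 0.0002], 7, 0.035],
  [[0, 0, 0.0003], 10, 0.035],
])

```text
time_s: 17.65
position: [0.6038, -0.1255, 0.0993]
tool_rot: [[-0.482, 0.876, -0.001], [0.876, 0.482, 0.001], [0.001, -0.0, -1.0]]
ft_force: [-0.2, 3.4, -0.6]
grip_width: 0.0385
gripper_force: 40.2
```

```bash
python3 st.py
```

```text
q6 -51.6 yaw 118.8 z 0.0993 Mz 0.125 [-0.2  3.4 -0.6] [0.494 0.347 0.125] [ 0.6038 -0.1255  0.0993]
```

Emit:
drive_tool([
  [[0, 0, 0.0001], 4, 0.035],
  [[0, 0, 0.0002], 8, 0.035],
])

```text
time_s: 17.85
position: [0.6039, -0.1254, 0.099]
tool_rot: [[-0.355, 0.935, -0.001], [0.935, 0.355, 0.001], [0.001, -0.0, -1.0]]
ft_force: [0.4, 4.3, -0.3]
grip_width: 0.0385
gripper_force: 40.2
```

```bash
python3 st.py
```

```text
q6 -43.5 yaw 110.8 z 0.0990 Mz 0.223 [ 0.4  4.3 -0.3] [0.551 0.249 0.223] [ 0.6039 -0.1254  0.099 ]
```

Emit:
drive_tool([
  [[0, 0, 0.0001], 4, 0.035],
  [[0, 0, 0.0002], 8, 0.035],
])

```text
time_s: 18.05
position: [0.6039, -0.1254, 0.0988]
tool_rot: [[-0.221, 0.975, -0.0], [0.975, 0.221, 0.001], [0.001, -0.0, -1.0]]
ft_force: [-0.6, 3.9, -0.3]
grip_width: 0.0386
gripper_force: 40.2
```

```bash
python3 st.py
```

```text
q6 -35.5 yaw 102.8 z 0.0988 Mz 0.188 [-0.6  3.9 -0.3] [0.669 0.161 0.188] [ 0.6039 -0.1254  0.0988]
```

Emit:
drive_tool([
  [[0, 0, 0.0001], 4, 0.035],
  [[0, 0, 0.0002], 8, 0.035],
])

```text
time_s: 18.25
position: [0.604, -0.1253, 0.0986]
tool_rot: [[-0.083, 0.997, -0.0], [0.997, 0.083, 0.002], [0.002, -0.0, -1.0]]
ft_force: [0.2, 5.2, -1.4]
grip_width: 0.0389
gripper_force: 40.2
```

```bash
python3 st.py
```

```text
q6 -27.5 yaw 94.8 z 0.0986 Mz 0.070 [ 0.2  5.2 -1.4] [0.728 0.164 0.07 ] [ 0.604  -0.1253  0.0986]
```

```bash
cat > st.py <<'E'
from h import *
L=[]
for i in range(6): viewer.get_image("top"); o=env.observe(); L.append([o["wrist_torque"][2],*o["ft_force"]])
L=np.array(L); print("t %.2f q6 %.1f z %.4f"%(o["time_s"],o["q"][5],o["position"][2]),"Mz",L[:,0].round(3),"mean",L.mean(0).round(3))
E
python3 st.py
```

```text
t 18.55 q6 -27.8 z 0.0986 Mz [ 0.148 -0.059 -0.081 -0.073 -0.104 -0.081] mean [-0.042 -0.386  4.932  0.041]
```

Emit:
drive_tool([
  [[0.0003, 0, 0.0001], 4, 0.035],
  [[0.0006, 0, 0.0002], 8, 0.035],
])

```text
time_s: 18.75
position: [0.6041, -0.1252, 0.0984]
tool_rot: [[0.054, 0.999, 0.0], [0.999, -0.054, 0.001], [0.001, 0.0, -1.0]]
ft_force: [0.9, 3.9, -0.1]
grip_width: 0.0388
gripper_force: 40.2
```

```bash
python3 st.py
```

```text
t 19.05 q6 -19.8 z 0.0983 Mz [ 0.1   -0.025 -0.093 -0.066 -0.073 -0.046] mean [-0.034  0.249  5.033  0.044]
```

Emit:
drive_tool([
  [[0, 0, 0.0001], 4, 0.035],
  [[0, 0, 0.0002], 8, 0.035],
])

```text
time_s: 19.25
position: [0.6041, -0.1253, 0.0981]
tool_rot: [[0.193, 0.981, 0.0], [0.981, -0.193, 0.001], [0.001, -0.0, -1.0]]
ft_force: [1.4, 4.4, 0.7]
grip_width: 0.0386
gripper_force: 40.3
```

```bash
python3 st.py
```

```text
t 19.55 q6 -11.8 z 0.0981 Mz [ 0.038 -0.05  -0.078 -0.042 -0.103 -0.051] mean [-0.048  0.4    5.139  0.371]
```

```bash
sed -i 's/^L=\[\]/o=env.observe(); print("now %.3f"%o["wrist_torque"][2]); L=[]/; s/range(6)/range(4)/' st.py
```

Emit:
drive_tool([
  [[0, 0, 0.0001], 3, 0.035],
  [[0, 0, 0.00015], 6, 0.035],
  [[0, 0, 0.00022], 8, 0.035],
])

```text
time_s: 19.85
position: [0.6042, -0.1253, 0.098]
tool_rot: [[0.327, 0.945, 0.0], [0.945, -0.327, 0.001], [0.001, 0.0, -1.0]]
ft_force: [1.7, 5.8, 0.4]
grip_width: 0.0389
gripper_force: 40.3
```

```bash
python3 st.py
```

```text
now 0.120
t 20.05 q6 -3.8 z 0.0980 Mz [0.076 0.084 0.074 0.046] mean [0.07  0.793 5.78  0.707]
```

Emit:
drive_tool([
  [[0, 0, 0.0001], 3, 0.035],
  [[0, 0, 0.00015], 6, 0.035],
  [[0, 0, 0.00022], 8, 0.035],
])

```text
time_s: 20.35
position: [0.6043, -0.1252, 0.0979]
tool_rot: [[0.455, 0.891, 0.001], [0.891, -0.455, 0.001], [0.001, 0.0, -1.0]]
ft_force: [1.3, 6.5, 2.5]
grip_width: 0.0382
gripper_force: 40.4
```

```bash
python3 st.py
```

```text
now 0.191
t 20.55 q6 4.2 z 0.0979 Mz [0.135 0.046 0.048 0.07 ] mean [0.075 0.692 6.007 1.478]
```

Emit:
drive_tool([
  [[0, 0, 0], 3, 0.035],
  [[0, 0, 0], 6, 0.035],
  [[0, 0, 0], 8, 0.035],
])

```text
time_s: 20.85
position: [0.6044, -0.1252, 0.0979]
tool_rot: [[0.574, 0.819, 0.001], [0.819, -0.574, 0.001], [0.001, 0.0, -1.0]]
ft_force: [1.3, 5.6, 0.6]
grip_width: 0.0386
gripper_force: 40.4
```

```bash
python3 st.py
```

```text
now 0.216
t 21.05 q6 12.2 z 0.0979 Mz [0.071 0.123 0.047 0.058] mean [0.075 1.435 5.886 1.119]
```

Emit:
drive_tool([
  [[0, 0, 0], 3, 0.035],
  [[0, 0, 0], 6, 0.035],
  [[0, 0, 0], 8, 0.035],
])

```text
time_s: 21.35
position: [0.6045, -0.1252, 0.0979]
tool_rot: [[0.683, 0.731, 0.001], [0.731, -0.683, 0.001], [0.001, 0.0, -1.0]]
ft_force: [1.6, 6.6, 1.2]
grip_width: 0.0384
gripper_force: 40.3
```

```bash
python3 st.py
```

```text
now 0.111
t 21.55 q6 20.2 z 0.0979 Mz [ 0.044 -0.04  -0.009 -0.084] mean [-0.022  1.501  6.503  0.772]
```

```bash
sed -i 's/z %.4f/z %.5f/' st.py
```

Emit:
drive_tool([
  [[0, 0, 0], 2, 0.035],
  [[0, 0, 0], 4, 0.035],
])

```text
time_s: 21.75
position: [0.6045, -0.1252, 0.0979]
tool_rot: [[0.732, 0.681, 0.001], [0.681, -0.732, 0.001], [0.002, 0.0, -1.0]]
ft_force: [0.8, 6.4, 0.5]
grip_width: 0.0387
gripper_force: 40.3
```

```bash
python3 st.py
```

```text
now 0.063
t 21.95 q6 24.2 z 0.09789 Mz [ 0.05  -0.023 -0.053 -0.04 ] mean [-0.017  2.174  5.964  1.086]
```

Emit:
drive_tool([
  [[0, 0, 0], 2, 0.035],
  [[0, 0, 0], 4, 0.035],
])

```text
time_s: 22.15
position: [0.6046, -0.1252, 0.0979]
tool_rot: [[0.778, 0.629, 0.001], [0.629, -0.778, 0.001], [0.002, 0.0, -1.0]]
ft_force: [2.5, 7.4, 1.3]
grip_width: 0.0387
gripper_force: 40.3
```

```bash
python3 st.py
```

```text
now 0.158
t 22.35 q6 28.2 z 0.09787 Mz [ 0.075  0.022 -0.032 -0.001] mean [0.016 2.338 6.589 0.881]
```

Emit:
drive_tool([
  [[0, 0, 0], 2, 0.035],
  [[0, 0, 0], 4, 0.035],
])

```text
time_s: 22.55
position: [0.6046, -0.1252, 0.0979]
tool_rot: [[0.819, 0.573, 0.002], [0.573, -0.819, 0.001], [0.002, 0.0, -1.0]]
ft_force: [2.9, 5.7, 0.6]
grip_width: 0.0385
gripper_force: 40.3
```

```bash
python3 st.py
```

```text
now 0.190
t 22.75 q6 32.2 z 0.09791 Mz [0.141 0.04  0.068 0.032] mean [0.07  2.321 5.548 0.341]
```

The tool stopped sinking and the torque began pulsing at about q6 = −4°, so the clutch is slipping. That puts it at about 2 clicks now. I'm adding 18° more for about 3, then letting go and retreating upwards.

Emit:
drive_tool([
  [[0, 0, 0], 3, 0.035],
  [[0, 0, 0], 6, 0.035],
  [[0, 0, 0], 9, 0.035],
  [[0, 0, 0], 12, 0.035],
  [[0, 0, 0], 15, 0.035],
  [[0, 0, 0], 18, 0.035],
  [[0, 0, 0], 18, 0.035],
])

```text
time_s: 23.45
position: [0.6048, -0.1253, 0.0979]
tool_rot: [[0.957, 0.292, 0.002], [0.292, -0.957, 0.001], [0.002, -0.0, -1.0]]
ft_force: [2.9, 5.6, -0.2]
grip_width: 0.0385
gripper_force: 40.3
```

```bash
python3 st.py
```

```text
now 0.008
t 23.65 q6 50.2 z 0.09790 Mz [ 0.023 -0.028 -0.029 -0.022] mean [-0.014  2.728  5.794 -0.115]
```

Emit:
drive_tool([
  [[0, 0, 0], 0, 0.045],
  [[0, 0, 0], 0, 0.06],
  [[0, 0, 0], 0, 0.07],
  [[0, 0, 0], 0, 0.07],
  [[0, 0, 0], 0, 0.07],
  [[0, 0, -0.02], 0, 0.07],
  [[0, 0, -0.05], 0, 0.07],
  [[0, 0, -0.09], 0, 0.07],
  [[0, 0, -0.12], 0, 0.07],
  [[0, 0, -0.12], 0, 0.07],
  [[-0.05, 0, -0.12], 0, 0.07],
  [[-0.1, 0, -0.12], 0, 0.07],
  [[-0.15, 0, -0.12], 0, 0.07],
  [[-0.2, 0, -0.12], 0, 0.07],
  [[-0.2, 0, -0.12], 0, 0.07],
  [[-0.2, 0, -0.12], 0, 0.07],
])

```text
time_s: 25.25
position: [0.4122, -0.1841, 0.2175]
tool_rot: [[0.957, 0.289, 0.0], [0.289, -0.957, 0.0], [0.0, 0.0, -1.0]]
ft_force: [1.2, -0.5, -0.5]
grip_width: 0.0702
gripper_force: 0.0
```

Run:
```python
from h import *
print(env.observe()["position"],env.observe()["time_s"])
for nm in("scene","top"):
    d=grab(nm); save(d,nm+"5.png"); P=cloud(d); z=P[...,2];x=P[...,0];y=P[...,1]; im=d["img"].astype(int)
    dark=(im.max(2)<130)
    m=dark&(x>.38)&(x<.65)&(abs(y+.12)<.045)&(z>.026)&(z<.045)
    e=edges(P,m,np.array([.6055,-.125]),np.radians(-1.1))
    print(nm,"z",np.nanmedian(z[m]),"tail",np.sort(e[:,0])[:6])
    for a0 in range(-190,-20,30):
        k=e[(e[:,0]>=a0)&(e[:,0]<a0+30)]
        if len(k)>10: print(a0+15,len(k),k[:,1].min(),k[:,1].max(),end=' | ')
    m=(abs(x-.605)<.04)&(abs(y+.125)<.04)&(z>.112)&(z<.14); print("knob",rect(P,m)[:2])
a=cv2.imread('pics/scene5.png')[180:310,190:500]; a=cv2.resize(a,None,fx=2.5,fy=2.5,interpolation=2); cv2.imwrite('pics/c5.png',a)
```

```text
[ 0.41222555 -0.18413279  0.21746914] 25.25
scene z 0.03625910869794786 tail [-184.  -183.8 -183.4 -182.6 -182.3 -182.3]
-175 87 -22.2 23.2 | -145 99 -22.2 23.1 | -115 94 -21.4 23.9 | -85 92 -22.7 23.0 | -55 68 -1.9 22.2 | -25 59 1.9 22.3 | knob (((604.463134765625, -125.3794174194336), (42.0106086730957, 40.28495788574219), 52.623809814453125), np.float64(0.12266606666196908))
top z 0.03332132406645508 tail [-182.1 -181.9 -181.4 -181.3 -181.3 -181.3]
-175 102 -23.1 23.6 | -145 104 -23.2 22.6 | -115 104 -19.9 21.3 | -85 98 -20.2 20.8 | -55 107 -20.3 20.9 | -25 119 -20.3 21.1 | knob (((605.2937622070312, -124.94224548339844), (39.429107666015625, 40.37735366821289), 20.610218048095703), np.float64(0.12045641247611728))
```

View pics/c5.png

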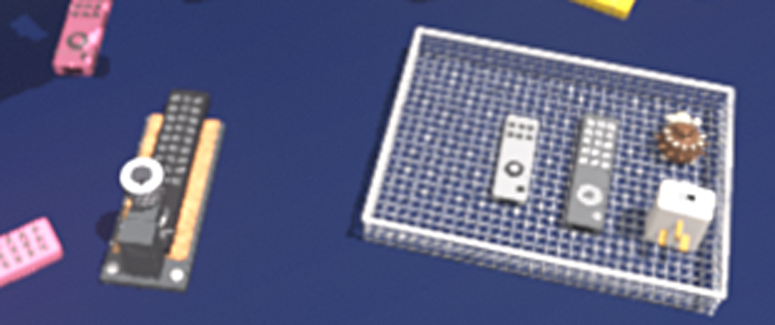

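The remote is still home, centred and flat. The knob came down about 4.0 mm, so roughly 143° of run and 55–60° of slip, which is about 3 clicks. The other tray items are where they were and the arm is clear, so I'm handing in.

```bash
python3 -c "
from rig import env
print(env.close_job())"
```

```text
the job is handed in; nothing more can be done
None
```

The long remote is clamped home, centred and square, the ratchet knob slipped about 3 clicks (worked out from how far it turned and came down, not counted directly), and the job is handed in at about 25 s with the arm clear and the other tray items left where they were.

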